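# Try a taper fit: twist the arbor home, then drift it loose

## Task

Try the fit of the tapered arbor in its socket: twist it until its bar head lies along the slot and press it down so that it seats fully home. Let go of it, then break it loose again by pushing the drift wedge through the slot beneath it until the wedge's head stops against the guide, and leave the arbor standing loose in the socket on top of the wedge. Do not lift the arbor out, and leave the other things on the bench where they are.

Things in the scene. Friction and masses are not known exactly. Their poses are not given: they have to be found in the camera images.
- fixture: Bench fixture fixed to the table: steel base plate 250 x 80 x 8 mm (x = -190 to +60 mm), two aluminium guide cheeks with a slot between them, and on these a round dark socket 49 mm across with an upright tapered bore. Origin: on the table under the socket's axis. z up; x runs along the slot, the way the wedge is driven. Sliding faces are smooth and oiled (friction about 0.2).
- socket_mouth (a point): Centre of the socket's top rim, on its axis, 66 mm above the table. The bore's radius is 16.8 mm here, narrowing to 12.5 mm at 32 mm above the table.
- slot_end (a point): Near end of the slot: middle of its floor where the wedge enters, at fixture x = -80 mm, 8 mm above the table. The slot is 12.4 mm wide, open at both ends, and runs to fixture x = +45 mm between cheeks whose tops are 26 mm above the table. A fully driven wedge has its origin here.
- arbor: Loose steel arbor, 0.3 kg, 86 mm tall, standing upright in the socket. Origin: middle of its lower end, z up. Tang 20 mm (x) x 10 mm (y) x 16 mm, lowest 2.5 mm only 7 mm thick; then tapered shank. At the start the tang is 37 to 90 degrees off the slot, either way, and rests on the cheeks, origin 26 mm above the table. Fully home: tang in the slot, taper tight, origin 16 mm.
- arbor_head (a point): Centre of the arbor's bar head, 73 mm above its origin; the bar is 48 mm (arbor x, parallel to the tang) x 22 mm (y) x 26 mm high: grip it across the 22 mm. With the bar along fixture x (either way round, within about 5 degrees) the tang drops into the slot and about 10 N of push seats the taper, 10 mm lower than at the start.
- wedge: Loose steel drift wedge, 0.25 kg, lying in the slot, sliding on the plate. Origin: underside, at the front shoulder of its head; x to the tip, along fixture x; z up. Blade 10 mm wide, 125 mm long, 16 mm high up to x = 69 mm, then sloping to 4 mm at the tip. Head x = -25 to 0 mm, 34 mm wide, 38 mm high, too wide for the slot. At the start the origin is 50 to 75 mm short of slot_end.
- wedge_back (a point): Middle of the flat back face of the wedge's head, 25 mm behind the wedge's origin, 22 mm above its underside: push here along fixture x, with 2 to 8 N (most as the taper lets go). Driven fully, the head's shoulder meets the cheeks and the wedge has raised the arbor 8 mm above home (arbor origin 24 mm above the table).
- wedge_tip (a point): Lower end of the wedge's tip, 125 mm ahead of the wedge's origin. At the start it is just short of, or under, the socket.
- solder_reel: Bystander: solder reel 58 mm across, 36 mm high.
- board_a: Bystander: small green circuit board 55 x 75 mm.
- side_cutter: Bystander: red-handled side cutters, 50 x 120 mm.
- cell_pack: Bystander: upright black cell pack, 33 x 35 x 57 mm.
Mind the look-alikes: they are no part of the job. Leave any orange look-alike of the arbor alone.

How it is judged:
By the outcome, as a careful person would: the job done as asked, in the order asked, and still so for the second after the job is handed in, with the robot touching nothing.
It also fails if it takes over 48 s, if anything falls off the work surface, if the arm or the gripper's body presses on something with over 40 N, if the wrist force passes 120 N, or if a joint passes its speed limit or range.

## Robot

A 6-joint arm with a two-finger parallel gripper is mounted at the origin on the work surface; the furniture and walls round the work are solid. World frame = base frame: x ahead of the robot, y to its left, z up, the work surface at z = 0. Lengths are in mm, angles in rad, forces in N, time in s.
With the tool pointing down it reaches from about 300 to 850 mm from the base axis. Payload 5.4 kg.
Tool frame: the origin (TCP) lies at the very end of the fingers, on their centre line; the grasp point (between the pads) lies 19 mm behind it; z points along the fingers, y is the line along which they close (so a half turn about z gives the same grasp; the last joint's range is limited). The gripper opens to 85 mm and grips with 20 to 120 N. Pads are 22 mm wide; open, the fingers measure 114 mm over their backs; the gripper's body (76 mm by 85 mm) begins 54 mm behind the grasp point. The pads swing forward as they close: fully open they stand 13 mm farther back than shut.
Start: joints at [1.005, 0.158, 1.597, -0, 1.386, -0.21], TCP at [200.305, 538.966, 231.299] pointing down, gripper open.
Joint ranges: [-2.91, 2.91], [-0.94, 2.29], [0.18, 2.7], [-1.29, 4.43], [0.17, 2.64], [-3, 3]. Speed limits (rad/s): [2.57, 2.57, 3.14, 3.14, 3.14, 3.14].

## Interface

Orientations are given as a rotation vector (axis times angle).
In Python, from rig import r, get_image, camera_params, ticket gives the robot as it stands. The module is installed in compiled form; this text tells all that it offers.
- The arm moves only by the tool step_arm, never from a script. Its argument "series" is a list of rows, each a list of 4 numbers: the shift along the tool's x, y, z in m, then the turn about the tool's z in degrees. A call has exactly 5 rows; each row shifts and turns the commanded pose from where the row before left it, along the tool's axes as they then stand; what a row does not reach is not made up. A row lasts 1/12 s, in which the tool goes at most 41.7 mm and 7.16 degrees, less where a joint would pass 70% of its speed; a pose out of reach is approached as far as the arm can. A call is refused whole if a number of a shift passes 0.0417 or a number of a turn 7.16, either way. A call with a gripper value outside its range is refused whole. "gripper" is the opening, from -1 (shut) to 1 (fully open), so that 0 is half open, set as the call begins (left out, the last holds). The fingers move at their own pace and stop on an object; the grip force is fixed at half the most. Time passes only in rows, so rows that do not move let the fingers close, or fill a call up. It gives the time, the measured TCP pose, the force, the opening and the grip force at its end, in the units of the state.
- r.observe(): the state, without advancing time (a new reading comes with each control period).
- get_image(name): name is "scene" or "top" or "wrist"; returns (picture, depth): 400x640x3 uint8, red, green, blue; 400x640 float32, mm along the optical axis (not along the pixel's ray), 0 where there is no reading.
- camera_params(name): a dict with "mtx" (3x3 intrinsics, pixels), "rvec" (rotation vector, rad) and "tvec" (3), from world to camera coordinates, as OpenCV has them; the wrist camera has in their place "T_tool_cam" (4x4, takes a point from camera to tool coordinates, whose origin is the TCP and whose axes are the flange's). Camera axes: x right, y down, z forward; pixel columns grow to the right and rows downward; lengths in mm; the calibration is good to about 2 mm. A picture is of the moment at which its call begins: read the wrist's pose just before it. camera_params takes no time and is no camera call.
- ticket.job_done(): hands the job in; it is judged then, once.
The state is a dict: "clock": time; "joint_pos": joint angles; "dq": joint speeds; "joint_efforts": joint torques, N m; "eef_pos": TCP position; "tool_rot": TCP orientation; "ft_force": force on the tool from outside, world axes, zero at the start; "ft_torque": the same for the moment, N m; "grip_width": finger opening in mm; "finger_force": force on a finger pad.
Only numpy, scipy, OpenCV 4.12 (cv2) and the standard library are available. Lean on these libraries where they do the work, as an engineer would, in place of code of your own. Each camera call takes 0.05 s, during which the arm holds its last target. There are 200 camera calls.

## Working session

There is one attempt and no reset: what is moved stays moved. The work goes in short steps, Python scripts to look and compute and a tool call to move; the robot and the scene stay as the last step left them, time stands still between calls to the robot, and variables do not carry over. Pictures are saved under pics/ and viewed, at most 10 in all, crops included, and the job is handed in when it is done.

Besides the shell and the picture viewer there is one more tool, called as name([rows], argument=value, ...), one row to a line, values as JSON. step_arm: Moves the arm, as the interface text tells. Its arguments: {"type":"object","properties":{"series":{"type":"array"},"gripper":{"type":"number"}},"required":["series"]}

```bash
mkdir -p pics; cat > h.py <<'E'
import numpy as np, cv2
from rig import r, get_image, camera_params, ticket
from scipy.spatial.transform import Rotation as R
def extr(name, obs=None):
    p=camera_params(name)
    if name=="wrist":
        o=obs or r.observe(); T=np.eye(4); T[:3,:3]=R.from_rotvec(o["tool_rot"]).as_matrix(); T[:3,3]=o["eef_pos"]
        return p["mtx"], T@p["T_tool_cam"]
    T=np.eye(4); T[:3,:3]=R.from_rotvec(np.ravel(p["rvec"])).as_matrix(); T[:3,3]=np.ravel(p["tvec"])
    return p["mtx"], np.linalg.inv(T)
def onplane(K,T,u,v,z):
    d=T[:3,:3]@np.linalg.inv(K)@[u,v,1]; return T[:3,3]+d*(z-T[2,3])/d[2]
def cloud(K,T,dep):
    v,u=np.mgrid[:dep.shape[0],:dep.shape[1]]
    P=np.stack([u*dep,v*dep,dep],-1)@np.linalg.inv(K).T
    return P@T[:3,:3].T+T[:3,3]
def snap(name,fn):
    o=r.observe(); im,d=get_image(name); K,T=extr(name,o)
    cv2.imwrite("pics/"+fn+".png",im[:,:,::-1]); np.savez(fn+".npz",im=im,d=d,K=K,T=T); return im,d,K,T
E
python3 - <<'E'
from h import *
o=r.observe(); print({k:np.round(v,3) for k,v in o.items()})
for n in ["top","scene"]:
    im,d,K,T=snap(n,n+"1"); print(n,K.round(0).tolist(),T.round(2).tolist())
a=cv2.imread("pics/top1.png");
E
```

```text
{'clock': np.float64(0.0), 'joint_pos': array([ 1.005,  0.159,  1.598,  0.   ,  1.386, -0.21 ]), 'dq': array([-0.002, -0.001, -0.001, -0.001,  0.001, -0.001]), 'joint_efforts': array([-0.0000e+00, -3.9602e+01, -3.3142e+01, -0.0000e+00,  9.0000e-03,
       -0.0000e+00]), 'eef_pos': array([199.959, 538.441, 230.299]), 'tool_rot': array([-5.560e-01, -3.091e+00,  3.000e-03]), 'ft_force': array([ 0.561,  0.501, -0.348]), 'ft_torque': array([-0.048, -0.027, -0.04 ]), 'finger_force': np.float64(0.0), 'grip_width': np.float64(85.472)}
top [[424.0, 0.0, 320.0], [0.0, 424.0, 194.0], [0.0, 0.0, 1.0]] [[0.0, -0.99, 0.1, 433.35], [-1.0, -0.0, -0.02, 209.81], [0.02, -0.1, -0.99, 1063.2], [0.0, 0.0, 0.0, 1.0]]
scene [[477.0, 0.0, 317.0], [0.0, 477.0, 202.0], [0.0, 0.0, 1.0]] [[0.55, -0.66, 0.51, 11.36], [-0.83, -0.42, 0.36, -191.29], [-0.02, -0.62, -0.78, 901.46], [0.0, 0.0, 0.0, 1.0]]
```

View pics/top1.png

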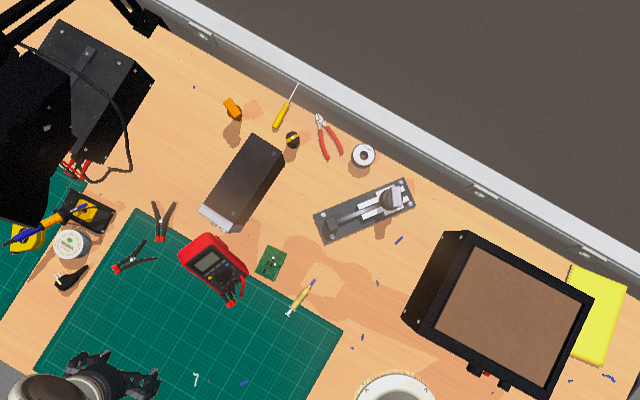

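View pics/scene1.png

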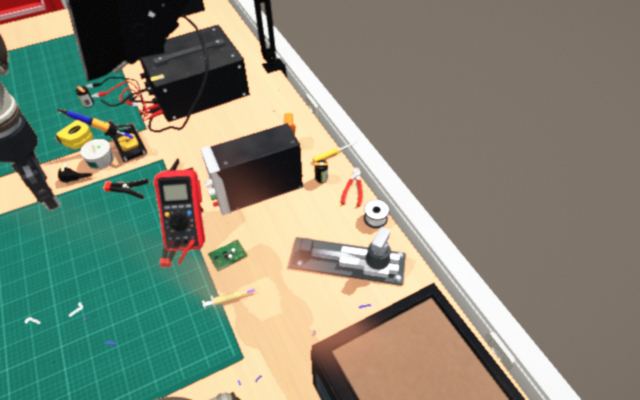

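The top view shows the fixture at about (363,210), with the wedge's head on the left near (335,222) and the arbor at (390,198). I'll enlarge that area.

```bash
python3 - <<'E'
from h import *
a=cv2.imread("pics/top1.png")[170:250,300:426]
cv2.imwrite("pics/top1c.png",cv2.resize(a,None,fx=6,fy=6,interpolation=cv2.INTER_CUBIC))
z=np.load("top1.npz");K,T=z["K"],z["T"]
P=cloud(K,T,z["d"])
for u,v in [(313,213),(322,243),(415,209),(404,178),(390,198),(335,222)]: print(u,v,onplane(K,T,u,v,8).round(0),P[v,u].round(0))
E
```

```text
313 213 [494. 201.   8.] [495. 201.   2.]
322 243 [420. 179.   8.] [420. 178.  -3.]
415 209 [505. -55.   8.] [506. -56.   2.]
404 178 [584. -28.   8.] [585. -30.   0.]
390 198 [533.   8.   8.] [525.  25.  95.]
335 222 [472. 146.   8.] [471. 149.  46.]
```

View pics/top1c.png

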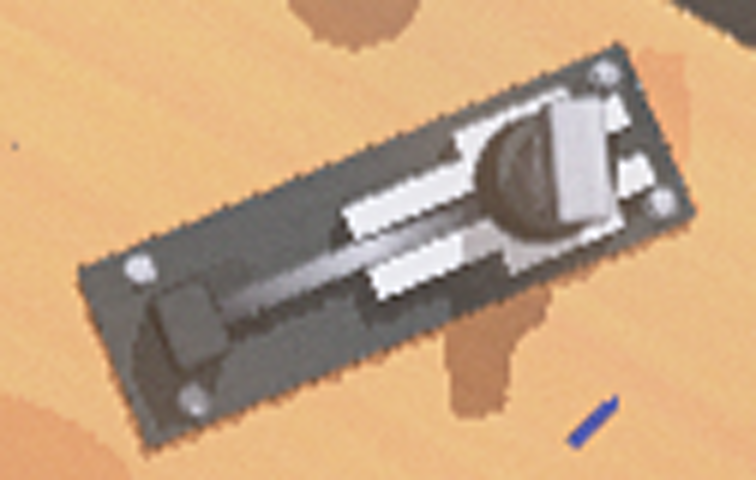

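The crop shows the plate corners at (80,268), (150,452), (693,212) and (620,43). The arbor bar's top runs about (576,98) to (584,222), and the wedge head is at (190,325).

```bash
python3 - <<'E'
from h import *
z=np.load("top1.npz");K,T=z["K"],z["T"]
c=[(80,268),(150,452),(693,212),(620,43)]
f=lambda p,h: onplane(K,T,p[0]/6+300-.4,p[1]/6+170-.4,h)[:2]
C=np.array([f(p,8) for p in c]); print(C.round(1))
ex=(C[2]+C[3]-C[0]-C[1])/2; print(np.linalg.norm(ex), np.linalg.norm(C[0]-C[1]))
ex/=np.linalg.norm(ex); ang=np.degrees(np.arctan2(ex[1],ex[0])); ax=C.mean(0)+65*ex
print("fixture yaw",ang,"socket",ax)
a,b=f((576,98),112),f((584,222),112); print("bar",a,b,(a+b)/2,np.degrees(np.arctan2(*(b-a)[::-1])),np.linalg.norm(b-a))
w=f((190,325),46); print("wedge head",w,(w-ax)@ex)
o=r.observe(); M=R.from_rotvec(o["tool_rot"]).as_matrix(); print(M.round(3)); print(camera_params("wrist"))
P=cloud(K,T,z["d"]); m=(P[...,2]>100)&(np.linalg.norm(P[...,:2]-ax,axis=-1)<45); Q=P[m]; print(m.sum(),Q.mean(0)); 
q=cv2.minAreaRect(Q[:,:2].astype(np.float32)); print(q)
E
```

```text
[[491.3 201.4]
 [415.4 172.3]
 [515.6 -55. ]
 [586.9 -25.6]]
247.35748612952264 81.23045833156156
fixture yaw -66.69254371734698 socket [528.01214305  13.58182577]
bar [550.60358354  14.72633188] [503.55711262  12.46051331] [527.08034808  13.59342259] -177.24269209354503 47.10100169289848
wedge head [466.53971486 157.68664435] -156.66761993999384
[[-0.937  0.348 -0.001]
 [ 0.348  0.937 -0.001]
 [ 0.    -0.002 -1.   ]]
{'mtx': array([[352.99513663,   0.        , 315.13767345],
       [  0.        , 352.99513663, 197.09615747],
       [  0.        ,   0.        ,   1.        ]]), 'T_tool_cam': array([[-3.02661108e-04, -9.63657415e-01, -2.67140965e-01,
         6.75187247e+01],
       [ 9.99999812e-01, -1.49341688e-04, -5.94243663e-04,
        -3.09713903e-01],
       [ 5.32752030e-04, -2.67141095e-01,  9.63657279e-01,
        -1.44058063e+02],
       [ 0.00000000e+00,  0.00000000e+00,  0.00000000e+00,
         1.00000000e+00]])}
222 [526.26843741  14.65705944 111.24509375]
((526.784423828125, 13.988579750061035), (48.08455276489258, 22.405960083007812), 3.4329867362976074)
```

```bash
python3 - <<'E'
from h import *
z=np.load("top1.npz");P=cloud(z["K"],z["T"],z["d"]).reshape(-1,3)
a=np.array([200,538]);b=np.array([527,14]);d=(b-a)/np.linalg.norm(b-a)
t=(P[:,:2]-a)@d; s=(P[:,:2]-a)@[-d[1],d[0]]
for k in range(100,700,50):
    m=(abs(s)<110)&(t>k)&(t<k+50)&(P[:,2]<900); print(k,P[m][:,2].max().round(0))
E
```

```text
100 145.0
150 147.0
200 142.0
250 22.0
300 21.0
350 16.0
400 16.0
450 51.0
500 31.0
550 113.0
600 119.0
650 30.0
```

step_arm([
  [-0.0244,-0.0189,0,0],
  [-0.0244,-0.0189,0,0],
  [-0.0244,-0.0189,0,0],
  [-0.0244,-0.0189,0,0],
  [0,0,0,0],
], gripper=1)

```text
clock: 0.52
eef_pos: [267.5, 430.6, 230.7]
tool_rot: [0.562, 3.09, -0.004]
ft_force: [-0.6, -0.1, 0.4]
grip_width: 85.3
finger_force: 0.0
```

step_arm([
  [-0.0244,-0.0189,0,0],
  [-0.0244,-0.0189,0,0],
  [-0.0244,-0.0189,0,0],
  [-0.0244,-0.0189,0,0],
  [-0.0244,-0.0189,0,0],
])

```text
clock: 0.93
eef_pos: [347.1, 301.9, 231.0]
tool_rot: [-0.555, -3.092, 0.0]
ft_force: [0.7, -0.3, 1.4]
grip_width: 85.7
finger_force: 0.0
```

step_arm([
  [-0.0244,-0.0189,0,0],
  [-0.0244,-0.0189,0,0],
  [-0.0244,-0.0189,0,0],
  [-0.0244,-0.0189,0,0],
  [-0.0244,-0.0189,0,0],
])

```text
clock: 1.35
eef_pos: [428.7, 170.8, 231.0]
tool_rot: [-0.556, -3.092, -0.0]
ft_force: [-0.2, -0.2, 0.9]
grip_width: 85.5
finger_force: 0.0
```

step_arm([
  [-0.0244,-0.0189,0,0],
  [-0.0244,-0.0189,0,0],
  [-0.0244,-0.0189,0,0],
  [-0.0244,-0.0189,0,0],
  [-0.0244,-0.0189,0,0],
])

```text
clock: 1.77
eef_pos: [510.2, 39.8, 230.9]
tool_rot: [-0.556, -3.091, -0.0]
ft_force: [1.3, -0.1, 0.1]
grip_width: 85.8
finger_force: 0.0
```

step_arm([
  [-0.022,-0.017,0,0],
  [0,0,0,-5.85],
  [0,0,0,-5.85],
  [0,0,0,-5.85],
  [0,0,0,-5.85],
])

```text
clock: 2.18
eef_pos: [524.4, 17.4, 230.7]
tool_rot: [0.09, -3.139, -0.001]
ft_force: [-0.4, 0.2, 0.0]
grip_width: 85.2
finger_force: 0.0
```

step_arm([
  [0,0,0,0],
  [0,0,0,0],
  [0,0,0,0],
  [0,0,0,0],
  [0,0,0,0],
])

```text
clock: 2.6
eef_pos: [524.5, 17.4, 231.3]
tool_rot: [0.081, -3.14, -0.0]
ft_force: [-0.0, -0.6, 0.7]
grip_width: 85.6
finger_force: 0.0
```

```bash
python3 - <<'E'
from h import *
im,d,K,T=snap("wrist","w1"); P=cloud(K,T,d)
o=r.observe(); print(o["joint_pos"].round(2), o["eef_pos"].round(1))
M=R.from_rotvec(o["tool_rot"]).as_matrix(); print(np.degrees(np.arctan2(M[1,0],M[0,0])))
m=(P[...,2]>104)&(P[...,2]<118)&(np.linalg.norm(P[...,:2]-[527,14],axis=-1)<45); Q=P[m]; print(m.sum(),Q.mean(0))
print(cv2.minAreaRect(Q[:,:2].astype(np.float32)))
E
```

```text
[-0.2   0.03  1.74  0.    1.38 -1.82] [524.5  17.4 231.3]
-177.02888972239018
1712 [525.73757277  12.11282855 113.08544898]
((526.83447265625, 12.08693790435791), (47.02239990234375, 22.035402297973633), 4.13203239440918)
```

View pics/w1.png

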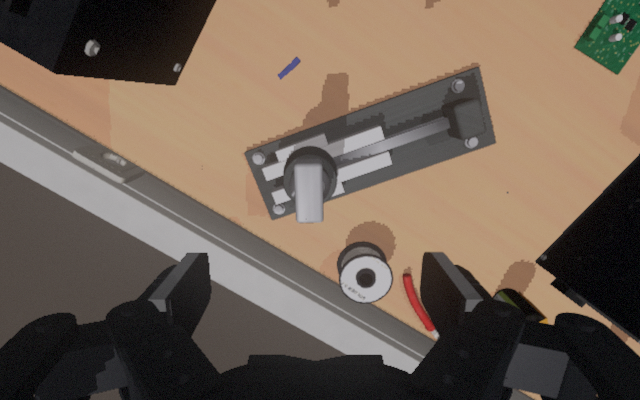

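The wrist view shows the arbor bar at (310,190), the wedge head at (465,118), and the plate corners at (245,153), (272,220), (495,142) and (478,66). I'll correct by about (−2, −5) mm in the tool frame and go down.

step_arm([
  [-0.0018,-0.0048,0.02,-0.8],
  [0,0,0.03,0],
  [0,0,0.03,0],
  [0,0,0.025,0],
  [0,0,0,0],
])

```text
clock: 3.07
eef_pos: [522.3, 13.4, 120.7]
tool_rot: [0.103, -3.129, -0.004]
ft_force: [-0.8, -0.5, -0.9]
grip_width: 85.3
finger_force: 0.0
```

step_arm([
  [0,0,0.015,0],
  [0,0,0.015,0],
  [0,0,0.012,0],
  [0,0,0,0],
  [0,0,0,0],
])

```text
clock: 3.48
eef_pos: [526.6, 12.6, 84.7]
tool_rot: [0.104, -3.14, -0.0]
ft_force: [-0.0, 0.1, 0.4]
grip_width: 85.3
finger_force: 0.0
```

```bash
python3 - <<'E'
from h import *
z=np.load("w1.npz");K,T=z["K"],z["T"]
C=np.array([onplane(K,T,u,v,8)[:2] for u,v in [(495,142),(478,66),(245,153),(272,220)]])
print(C.round(1)); ex=(C[2]+C[3]-C[0]-C[1])/2; print(np.linalg.norm(ex)); ex/=np.linalg.norm(ex)
print(np.degrees(np.arctan2(ex[1],ex[0])),C.mean(0)+65*ex)
P=cloud(K,T,z["d"]); w=C.mean(0)-91*ex
m=(P[...,2]>38)&(P[...,2]<56)&(np.linalg.norm(P[...,:2]-w,axis=-1)<40); Q=P[m]; print(m.sum(),Q.mean(0),cv2.minAreaRect(Q[:,:2].astype(np.float32)))
E
```

```text
[[489.9 201.4]
 [417.3 171. ]
 [514.6 -57. ]
 [587.  -27.4]]
248.22923342527673
-66.94125193144971 [527.66242637  12.19509071]
1093 [466.86548484 153.65596896  46.39428286] ((467.415771484375, 155.31553649902344), (34.13802719116211, 24.746816635131836), 22.83559226989746)
```

step_arm([
  [0,0,0,0],
  [0,0,0,0],
  [0,0,0,0],
  [0,0,0,0],
  [0,0,0,0],
], gripper=-1)

```text
clock: 3.9
eef_pos: [526.8, 12.5, 84.7]
tool_rot: [-0.105, 3.139, -0.0]
ft_force: [-0.4, 1.1, -0.6]
grip_width: 25.7
finger_force: 0.0
```

step_arm([
  [0,0,0,0],
  [0,0,0,0],
  [0,0,0,0],
  [0,0,0,0],
  [0,0,0,0],
])

```text
clock: 4.32
eef_pos: [527.1, 12.4, 84.9]
tool_rot: [-0.104, 3.139, -0.0]
ft_force: [0.3, -0.1, 5.1]
grip_width: 21.0
finger_force: 61.7
```

step_arm([
  [0,0,0,5],
  [0,0,0,5],
  [0,0,0,5],
  [0,0,0,5],
  [0,0,0,5],
])

```text
clock: 4.73
eef_pos: [527.0, 12.5, 84.8]
tool_rot: [0.584, 3.086, 0.0]
ft_force: [0.7, 0.5, 4.4]
grip_width: 21.0
finger_force: 61.9
```

step_arm([
  [0,0,0,5],
  [0,0,0,5],
  [0,0,0,5],
  [0,0,0,5],
  [0,0,0,5],
])

```text
clock: 5.15
eef_pos: [526.4, 12.5, 84.2]
tool_rot: [-1.238, -2.887, 0.0]
ft_force: [-0.2, -1.3, 1.8]
grip_width: 21.2
finger_force: 61.4
```

step_arm([
  [0,0,0,5],
  [0,0,0,5],
  [0,0,0,5],
  [0,0,0,5],
  [0,0,0,0.8],
])

```text
clock: 5.57
eef_pos: [526.1, 12.7, 83.3]
tool_rot: [-1.737, -2.617, 0.0]
ft_force: [2.3, 0.6, -3.6]
grip_width: 21.0
finger_force: 60.8
```

step_arm([
  [0,0,0,0],
  [0,0,0,0],
  [0,0,0.001,0],
  [0,0,0.001,0],
  [0,0,0,0],
])

```text
clock: 5.98
eef_pos: [526.3, 12.6, 81.9]
tool_rot: [-1.733, -2.62, 0.0]
ft_force: [1.8, -0.3, -2.7]
grip_width: 21.2
finger_force: 60.8
```

```bash
python3 - <<'E'
from h import *
o=r.observe(); M=R.from_rotvec(o["tool_rot"]).as_matrix(); print(np.degrees(np.arctan2(M[1,0],M[0,0])),o["ft_force"],o["ft_torque"])
E
```

```text
113.05066698121524 [ 1.82927868 -0.29600889 -2.67240565] [-0.01004581 -0.26589467  0.00603276]
```

step_arm([
  [0,0,0.0015,0],
  [0,0,0.0015,0],
  [0,0,0.0015,0],
  [0,0,0.0015,0],
  [0,0,0,0],
])

```text
clock: 6.4
eef_pos: [526.9, 12.7, 76.2]
tool_rot: [1.733, 2.619, 0.001]
ft_force: [3.3, 1.5, -3.4]
grip_width: 21.0
finger_force: 60.8
```

step_arm([
  [0,0,0.001,0],
  [0,0,0,0],
  [0,0,0,0],
  [0,0,0,0],
  [0,0,0,0],
])

```text
clock: 6.82
eef_pos: [527.0, 12.7, 75.5]
tool_rot: [1.733, 2.619, 0.001]
ft_force: [5.7, 2.2, -3.6]
grip_width: 21.1
finger_force: 60.8
```

step_arm([
  [0,0,0.001,0],
  [0,0,0,0],
  [0,0,0.0005,0],
  [0,0,0,0],
  [0,0,0,0],
])

```text
clock: 7.23
eef_pos: [527.1, 12.8, 74.7]
tool_rot: [1.733, 2.619, 0.001]
ft_force: [1.7, 3.8, 5.2]
grip_width: 21.1
finger_force: 61.8
```

step_arm([
  [0,0,0.0005,0],
  [0,0,0,0],
  [0,0,0,0],
  [0,0,0,0],
  [0,0,0,0],
])

```text
clock: 7.65
eef_pos: [527.2, 12.8, 74.5]
tool_rot: [1.733, 2.619, 0.001]
ft_force: [0.9, 4.3, 8.4]
grip_width: 21.1
finger_force: 62.3
```

step_arm([
  [0,0,0.001,0],
  [0,0,0,0],
  [0,0,0.001,0],
  [0,0,0,0],
  [0,0,0,0],
])

```text
clock: 8.07
eef_pos: [527.2, 12.8, 74.2]
tool_rot: [1.733, 2.62, 0.001]
ft_force: [-6.0, 5.4, 21.5]
grip_width: 20.9
finger_force: 64.0
```

step_arm([
  [0,0,0.001,0],
  [0,0,0,0],
  [0,0,0,0],
  [0,0,0,0],
  [0,0,0,0],
])

```text
clock: 8.48
eef_pos: [527.3, 12.8, 74.1]
tool_rot: [1.733, 2.62, 0.0]
ft_force: [-8.9, 5.3, 28.2]
grip_width: 21.3
finger_force: 64.9
```

step_arm([
  [0,0,-0.0015,0],
  [0,0,-0.001,0],
  [0,0,0,0],
  [0,0,0,0],
  [0,0,0,0],
])

```text
clock: 8.9
eef_pos: [527.2, 12.8, 74.1]
tool_rot: [1.733, 2.619, 0.001]
ft_force: [0.5, 5.2, 9.2]
grip_width: 21.1
finger_force: 62.4
```

step_arm([
  [0,0,0,0],
  [0,0,0,0],
  [0,0,0,0],
  [0,0,0,0],
  [0,0,0,0],
], gripper=1)

```text
clock: 9.32
eef_pos: [525.9, 12.4, 72.3]
tool_rot: [-1.733, -2.619, 0.001]
ft_force: [-0.0, -1.4, -0.7]
grip_width: 79.7
finger_force: 0.0
```

step_arm([
  [0,0,0,0],
  [0,0,0,0],
  [0,0,0,0],
  [0,0,-0.005,0],
  [0,0,-0.01,0],
])

```text
clock: 9.73
eef_pos: [525.4, 12.8, 87.2]
tool_rot: [-1.732, -2.618, 0.002]
ft_force: [-0.4, 0.0, -0.4]
grip_width: 85.4
finger_force: 0.0
```

step_arm([
  [0,0,-0.025,0],
  [0,0,-0.03,0],
  [0,0,-0.03,0],
  [0,0,-0.03,0],
  [0,0,-0.026,0],
])

```text
clock: 10.15
eef_pos: [527.0, 12.5, 232.3]
tool_rot: [1.732, 2.618, 0.002]
ft_force: [0.8, -0.5, 0.5]
grip_width: 85.4
finger_force: 0.0
```

step_arm([
  [0.03,0,0,0],
  [0.03,0,0,0],
  [0.03,0,0,0],
  [0,0,0,0],
  [0,0,0,0],
])

```text
clock: 10.57
eef_pos: [491.1, 96.4, 229.9]
tool_rot: [1.729, 2.621, 0.001]
ft_force: [0.4, -0.7, 0.7]
grip_width: 85.2
finger_force: 0.0
```

```bash
python3 - <<'E'
from h import *
im,d,K,T=snap("wrist","w2"); P=cloud(K,T,d)
o=r.observe(); print(o["joint_pos"].round(2), o["eef_pos"].round(1))
m=(P[...,2]>92)&(P[...,2]<118)&(np.linalg.norm(P[...,:2]-[527,13],axis=-1)<45); Q=P[m]; print(m.sum(),Q.mean(0),np.percentile(Q[:,2],[10,50,90]))
print(cv2.minAreaRect(Q[:,:2].astype(np.float32)))
m=(P[...,2]>36)&(P[...,2]<56)&(np.linalg.norm(P[...,:2]-[467,155],axis=-1)<45); Q=P[m]; print(m.sum(),Q.mean(0),np.median(Q[:,2]),cv2.minAreaRect(Q[:,:2].astype(np.float32)))
E
```

```text
[-0.05 -0.04  1.8  -0.    1.37 -0.45] [491.5  95.5 229.7]
1367 [526.35020812  14.90495236 102.05470224] [100.19885617 102.58985733 103.58824318]
((527.349853515625, 12.251197814941406), (21.896072387695312, 48.339019775390625), 23.425819396972656)
1067 [467.21888358 155.4952801   46.95686886] 47.15968281128329 ((467.2396240234375, 155.31178283691406), (33.677120208740234, 24.555158615112305), 23.150861740112305)
```

View pics/w2.png

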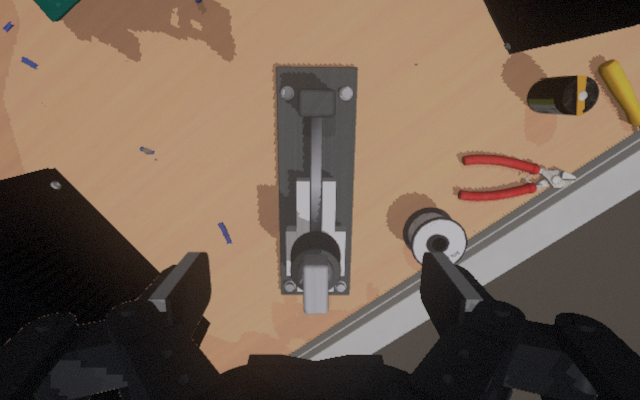

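The wrist view confirms the arbor is seated, with its head at (316,288) in line with the slot and its top at 102 mm. The wedge head is at (317,103). I'll go behind the wedge with the fingers shut.

step_arm([
  [0.025,0,0,0],
  [0.03,0,0,0],
  [0.03,0,0,0],
  [0.023,0,0,0],
  [0,0,0,0],
], gripper=-1)

```text
clock: 11.03
eef_pos: [448.3, 196.8, 229.1]
tool_rot: [-1.73, -2.621, -0.001]
ft_force: [-0.6, -0.9, 0.3]
grip_width: 25.2
finger_force: 0.0
```

step_arm([
  [0,0,0.03,0],
  [0,0,0.03,0],
  [0,0,0.03,0],
  [0,0,0.03,0],
  [0,0,0.03,0],
])

```text
clock: 11.45
eef_pos: [450.2, 193.4, 77.9]
tool_rot: [1.735, 2.618, 0.001]
ft_force: [0.6, -0.2, 0.3]
grip_width: -0.0
finger_force: 0.0
```

step_arm([
  [0,0,0,0],
  [0,0,0.01,0],
  [0,0,0.01,0],
  [0,0,0.005,0],
  [0,0,0,0],
])

```text
clock: 11.87
eef_pos: [449.4, 194.6, 53.8]
tool_rot: [1.734, 2.62, -0.0]
ft_force: [-0.9, -0.4, -0.3]
grip_width: -0.3
finger_force: 0.0
```

step_arm([
  [0,0,0.015,0],
  [0,0,0.013,0],
  [0,0,0.01,0],
  [0,0,0,0],
  [0,0,0,0],
])

```text
clock: 12.28
eef_pos: [449.2, 194.9, 16.0]
tool_rot: [-1.733, -2.62, 0.0]
ft_force: [0.9, -0.1, 0.0]
grip_width: 0.1
finger_force: 0.0
```

step_arm([
  [-0.003,0,0,0],
  [-0.003,0,0,0],
  [-0.003,0,0,0],
  [-0.003,0,0,0],
  [-0.003,0,0,0],
])

```text
clock: 12.7
eef_pos: [455.5, 180.6, 16.2]
tool_rot: [1.734, 2.619, 0.001]
ft_force: [-0.5, -0.7, -0.1]
grip_width: -0.2
finger_force: 0.0
```

step_arm([
  [-0.003,0,0,0],
  [-0.003,0,0,0],
  [-0.003,0,0,0],
  [-0.003,0,0,0],
  [-0.003,0,0,0],
])

```text
clock: 13.12
eef_pos: [461.0, 167.0, 15.8]
tool_rot: [-1.734, -2.62, -0.0]
ft_force: [0.4, 0.5, 0.5]
grip_width: -0.0
finger_force: 0.3
```

step_arm([
  [-0.002,0,0,0],
  [-0.002,0,0,0],
  [-0.002,0,0,0],
  [-0.002,0,0,0],
  [-0.002,0,0,0],
])

```text
clock: 13.53
eef_pos: [464.8, 157.9, 15.8]
tool_rot: [-1.734, -2.62, -0.0]
ft_force: [-0.7, 0.5, 0.5]
grip_width: 0.0
finger_force: 0.3
```

step_arm([
  [-0.002,0,0,0],
  [-0.002,0,0,0],
  [-0.002,0,0,0],
  [-0.002,0,0,0],
  [-0.002,0,0,0],
])

```text
clock: 13.95
eef_pos: [468.6, 148.8, 15.8]
tool_rot: [-1.733, -2.62, -0.0]
ft_force: [-1.4, 2.0, 1.5]
grip_width: 0.5
finger_force: 1.3
```

step_arm([
  [-0.002,0,0,0],
  [-0.002,0,0,0],
  [-0.002,0,0,0],
  [-0.002,0,0,0],
  [-0.002,0,0,0],
])

```text
clock: 14.37
eef_pos: [472.7, 139.4, 15.8]
tool_rot: [1.734, 2.62, 0.0]
ft_force: [-1.1, 2.7, 1.4]
grip_width: -0.1
finger_force: 1.3
```

step_arm([
  [-0.002,0,0,0],
  [-0.002,0,0,0],
  [-0.002,0,0,0],
  [-0.002,0,0,0],
  [-0.002,0,0,0],
])

```text
clock: 14.78
eef_pos: [476.6, 130.2, 15.8]
tool_rot: [-1.734, -2.62, 0.0]
ft_force: [-1.0, 1.6, 1.5]
grip_width: -0.1
finger_force: 1.3
```

step_arm([
  [-0.002,0,0,0],
  [-0.0015,0,0,0],
  [-0.001,0,0,0],
  [-0.001,0,0,0],
  [0,0,0,0],
])

```text
clock: 15.2
eef_pos: [478.7, 125.1, 15.8]
tool_rot: [1.734, 2.62, -0.0]
ft_force: [-1.0, 0.9, 1.1]
grip_width: -0.0
finger_force: 0.6
```

step_arm([
  [-0.001,0,0,0],
  [-0.001,0,0,0],
  [-0.001,0,0,0],
  [-0.001,0,0,0],
  [0,0,0,0],
])

```text
clock: 15.62
eef_pos: [480.3, 121.4, 15.8]
tool_rot: [1.734, 2.62, -0.0]
ft_force: [-0.2, 1.1, 0.4]
grip_width: -0.4
finger_force: 0.8
```

step_arm([
  [-0.001,0,0,0],
  [-0.001,0,0,0],
  [0,0,0,0],
  [0,0,0,0],
  [0,0,0,0],
])

```text
clock: 16.03
eef_pos: [481.1, 119.6, 15.8]
tool_rot: [1.733, 2.62, -0.0]
ft_force: [0.1, -0.2, -0.9]
grip_width: -0.1
finger_force: 0.4
```

step_arm([
  [-0.001,0,0,0],
  [-0.001,0,0,0],
  [0,0,0,0],
  [0,0,0,0],
  [0,0,0,0],
])

```text
clock: 16.45
eef_pos: [481.4, 118.9, 15.8]
tool_rot: [-1.733, -2.618, -0.002]
ft_force: [-1.8, 6.1, 2.5]
grip_width: 0.2
finger_force: 3.3
```

step_arm([
  [-0.001,0,0,0],
  [0,0,0,0],
  [0,0,0,0],
  [0,0,0,0],
  [0,0,0,0],
])

```text
clock: 16.87
eef_pos: [481.4, 118.9, 15.8]
tool_rot: [-1.733, -2.617, -0.003]
ft_force: [-2.3, 10.1, 3.9]
grip_width: 0.3
finger_force: 5.4
```

The wedge has stopped hard at −116 mm, as predicted. I'll press a little more, then retreat and check.

step_arm([
  [-0.001,0,0,0],
  [0,0,0,0],
  [0.002,0,0,0],
  [0.005,0,0,0],
  [0.015,0,0,0],
])

```text
clock: 17.28
eef_pos: [475.0, 135.4, 16.1]
tool_rot: [1.734, 2.617, 0.0]
ft_force: [0.3, -0.3, 0.0]
grip_width: -0.1
finger_force: 0.0
```

step_arm([
  [0.02,0,0,0],
  [0,0,-0.02,0],
  [0,0,-0.03,0],
  [0,0,-0.035,0],
  [0,0,-0.035,0],
])

```text
clock: 17.7
eef_pos: [465.5, 154.5, 136.7]
tool_rot: [-1.733, -2.62, 0.002]
ft_force: [1.0, 0.2, 1.1]
grip_width: -0.1
finger_force: 0.0
```

step_arm([
  [0,0,-0.035,0],
  [0,0,-0.035,0],
  [0,0,-0.03,0],
  [0,0,0,0],
  [0,0,0,0],
])

```text
clock: 18.12
eef_pos: [467.6, 154.6, 238.0]
tool_rot: [1.731, 2.616, 0.004]
ft_force: [-0.2, -0.1, -0.6]
grip_width: -0.0
finger_force: 0.0
```

```bash
python3 - <<'E'
from h import *
im,d,K,T=snap("wrist","w3"); P=cloud(K,T,d); o=r.observe(); print(o["eef_pos"].round(1),o["ft_force"].round(1))
m=(P[...,2]>104)&(P[...,2]<120)&(np.linalg.norm(P[...,:2]-[527,13],axis=-1)<45); Q=P[m]; print(m.sum(),np.percentile(Q[:,2],[10,50,90]),cv2.minAreaRect(Q[:,:2].astype(np.float32)))
c=np.array([527.5,12.3])-92.5*np.array([.392,-.92])
m=(P[...,2]>40)&(P[...,2]<52)&(np.linalg.norm(P[...,:2]-c,axis=-1)<30); Q=P[m]; q=cv2.minAreaRect(Q[:,:2].astype(np.float32)); print(m.sum(),np.median(Q[:,2]),q,(np.array(q[0])-[527.5,12.3])@[.392,-.92]+12.5)
E
```

```text
[466.3 154.5 235.8] [ 0.1 -0.7 -0.7]
292 [109.89765319 110.86045372 111.60818593] ((527.1377563476562, 16.271406173706055), (11.945093154907227, 26.854877471923828), 22.423723220825195)
723 47.27959108264548 ((491.18365478515625, 99.0636215209961), (34.177650451660156, 22.238557815551758), 24.63812828063965) -81.55853912353517
```

View pics/w3.png

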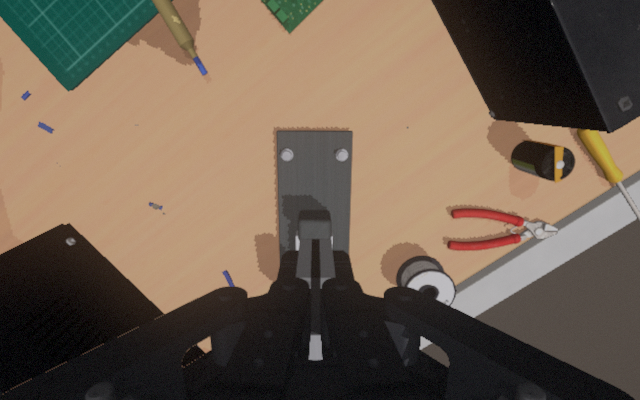

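The wrist view shows the wedge head at (315,225) against the cheeks. The arbor top now reads 110.9 mm, 8.3 mm above its seated reading, and the bystanders are undisturbed. I'll hand it in.

```bash
python3 -c "
from rig import ticket
print(ticket.job_done())"
```

```text
the job is handed in; nothing more can be done
None
```

I twisted the arbor into line, seated it and let go. I then drove the wedge to its stop, leaving the arbor standing loose on it about 8 mm above home, and handed the job in at about 18 s; no verdict came back.

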